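# Load a slide rack past the spring gate of a slide scanner

### The arm

A 7-joint arm with a two-finger parallel gripper is mounted at the origin on the work surface. World frame = base frame: x ahead of the robot, y to its left, z up, the work surface at z = 0. Lengths are in m, angles in rad, forces in N, time in s.
With the tool pointing down it reaches from about 0.35 to 0.9 m from the base axis. Payload 7.2 kg.
Tool frame: the origin (TCP) lies midway between the tips of the shut fingers; the grasp point (between the pads) lies 19 mm behind it; z points along the fingers, y is the direction in which the jaws open and shut (so a half turn about z gives the same grasp; the last joint's range is limited). The gripper opens to 88 mm and grips with 3 to 60 N. Pads are 20 mm wide; open, the fingers measure 115 mm over their backs; the gripper's body (75 mm by 178 mm) begins 61 mm behind the grasp point.
Start: joints at [-1.222, 0.411, -0.013, 1.596, 0.006, 1.134, -0.082], TCP at [0.253, 0.571, 0.223] pointing down, gripper open.
Joint ranges: [-2.95, 2.95], [-0.29, 1.99], [-1.47, 1.44], [0.14, 2.54], [-1.03, 4.17], [0.13, 1.85], [-2.86, 2.86]. Speed limits (rad/s): [2.39, 2.39, 3.01, 3.01, 3.14, 3.14, 3.14].

### API

Orientations are given as a unit quaternion [x, y, z, w].
In Python, from cell import robot, get_image, workorder, recognise gives the robot as it stands. The module is installed in compiled form; this text tells all that it offers.
- The arm moves only by the tool servo_tool, never from a script. Its argument "moves" is a list that holds one entry, the list of rows, each a list of 5 numbers: the shift along the tool's x, y, z in cm, then the turn about the tool's z in degrees, then the closure, from -1 (fully open) to 1 (shut). A call has 1 to 12 rows; each row shifts and turns the commanded pose from where the row before left it, along the tool's axes as they then stand; what a row does not reach is not made up. A row lasts 1/10 s, in which the tool goes at most 50 mm and 8.59 degrees, less where a joint would pass 70% of its speed; a pose out of reach is approached as far as the arm can. A call with a gripper value outside its range is refused whole. The fingers move at their own pace and stop on an object; "newtons" is the grip in N (left out, the last holds). Time passes only in rows, so rows that do not move let the fingers close. It gives the time, the measured TCP pose, the force and the opening at its end, in the units of the state.
- robot.get_obs(): the state, without advancing time (a new reading comes with each control period).
- get_image(name): name is "scene" or "top"; returns a dict with "image" (480x640x3 uint8, red, green, blue), "range_z" (480x640 float32, m along the optical axis (not along the pixel's ray), 0 where there is no reading), "camera_matrix" (3x3 intrinsics, pixels), "R" (3x3) and "t" (3): a world point X has camera coordinates R X + t. Camera axes: x right, y down, z forward; pixel columns grow to the right and rows downward; lengths in m; the calibration is good to about 2 mm. A picture is of the moment at which its call begins.
- workorder.hand_in(): hands the job in, once; it reports no verdict.
Trained networks look in a picture, given as the dict that the camera call returned (one of the last four; its "shot" number tells which), for a name from the list of things; names that differ only in an ending like _2 or _b are one class to them, and where a whole thing is asked for, a point or a joint stands for the part that bears it (a point fixed in the world has none). Each returns a list of dicts, best first, with "p" (0 to 1); they miss things now and then, are a little off and sometimes report something else, mostly with a low value. They report only what shows in the picture. A call takes as long as a camera call. They do not tell look-alikes from the thing itself.
- recognise(picture, label): "extent" ([left, top, width, height] in pixels, round what is visible of it).
The state is a dict: "time": time; "q": joint angles; "joint_vel": joint speeds; "tau": joint torques, N m; "tcp_pos": TCP position; "orientation": TCP orientation; "wrist_force": force on the tool from outside, world axes, zero at the start; "ft_torque": the same for the moment, N m; "finger_gap": opening from 0.0 (shut) to 1.0 (fully open).
Only numpy, scipy, OpenCV 4.12 (cv2) and the standard library are available. Lean on these libraries where they do the work, as an engineer would, in place of code of your own. Each camera call takes 0.05 s, during which the arm holds its last target. There are 200 camera calls.

### The job

Load the green slide rack into the scanner: press the red release bar down with one fingertip so that the gate lifts, keep it held up with that finger while another fingertip pushes the rack along the lane under it, and slide the rack fully home against the rubber stops. Then let the gate spring shut behind the rack and take the hand clear. Only push the rack, never pinch or lift it, do not let it bump the gate or the gate drop onto it, and leave everything else on the bench where it stands.

Things in the scene. Friction and masses are not known exactly. Their poses are not given: they have to be found in the camera images.
- loader: White slide scanner with its open-topped loading lane. Origin: on the bench, centre line of the lane, under the gate. +y is the loading direction along the lane towards the housing, +x points across the lane away from the release bar, z up. A 30 mm tall deck from y = +113 mm, then the housing, 180 tall, from y = +214. Gate shaft parallel to the lane at x = -44 mm, 34 mm up, bearings 42 mm high
- lane_entry (a point): Middle of the lane's open end, on the lane floor (y = -190 mm of the loader). The lane is straight, 52 mm wide inside, floor 4 mm above the bench, side walls 4 mm thick and 24 mm tall above the bench, no roof
- lane_stop (a point): Middle of the two rubber stops' faces at the lane's far end (y = +100 mm of the loader), on the lane floor; the front of a rack that is fully home touches them. They stand 34 mm above the bench
- rack: Green plastic slide rack full of glass slides: 90 mm long (its y axis, along the lane), 48 wide (x), 40 tall, about 0.16 kg, a full-size flat panel at each end. Origin: centre of its underside. It starts in the lane, front 15 to 55 mm short of the gate. Fully home, its origin is at y = +55 mm of the loader and its rear face 10 mm past the gate's centre
- rack_rear (a point): Centre of the rack's outer rear face (the one to push on), 20 mm above its underside
- gate (a joint): Angle of the red gate about its shaft (rad): 0 shut, 1.0 fully up at its limit. Gate arm and release bar are one rigid part on the shaft, on opposite sides of it: pressing the bar down lifts the arm. The rack passes freely under it from 0.65 up. A spring shuts it when let go; holding the bar down takes about 3 to 5 N anywhere along its length
- gate_tip (a point): Tip of the gate arm, mid-height. The arm is 4 mm thick along the lane, 16 mm tall and crosses only the half of the lane nearest the bar: shut, it reaches to x = -10 mm of the loader at y = 0, 33 to 49 mm above the bench, in the way of the rack's top. Fully up, its top is about 71 mm above the bench
- bar_mid (a point): Middle of the top face of the red release bar (moves with it): a flat strip along the lane, y = -188 to +18 mm of the loader, 4 mm thick, 26 wide (15 to 41 mm from the shaft's axis). At rest it rises 25 deg away from the lane (x -69, z 48 mm); at 0.65 it slopes 12 deg down (x -72, z 30), at 1.0 32 deg down (x -69, z 21). Nothing is under it; a finger can slide along it
- spare_rack: Bystander: empty yellow slide rack, same size as the green one, on the bench on the +x side of the lane. Origin: centre of its underside
- dish_a: Bystander: culture dish with lid, 90 mm across, 16 mm tall. Origin: centre of its underside
- dish_b: Bystander: culture dish with lid, 90 mm across, 16 mm tall. Origin: centre of its underside
- dish_c: Bystander: culture dish with lid, 90 mm across, 16 mm tall, on the robot's side of the lane. Origin: centre of its underside
- slide_carton: Bystander: red and white carton of slides, 60 x 85 x 30 mm. Origin: centre of its underside
- dropper_bottle: Bystander: amber dropper bottle, 36 mm across, 96 mm tall. Origin: centre of its underside
- stain_jar: Bystander: small glass jar with blue cap, 52 mm across, 65 mm tall, on the robot's side of the lane. Origin: centre of its underside
There are look-alikes about, which are no part of the job. Of the things shaped like the rack, the green one is meant.

How it is judged:
On the way, in this order (a step that is already met when the one before it is completed fails the run):
1. a finger holds the release bar down and the gate up while the rack is still in front of the gate (value of joint gate above 0.62 rad and contact force between the fingers and gate above 0.3 N and y of rack in the frame of loader below -0.046 m), for 0.2 s.
2. with the gate held up by the finger, the rack is half-way under it (value of joint gate above 0.55 rad and contact force between the fingers and gate above 0.3 N and y of rack in the frame of loader above 0 m), for 0.05 s.
3. with the gate still held up by the finger, the whole rack is past it (value of joint gate above 0.55 rad and contact force between the fingers and gate above 0.3 N and y of rack in the frame of loader above 0.0485 m), for 0.05 s.
At the end, for the whole second after the job is handed in: The rack stands flat and still in the lane within 5 mm of the rubber stops, and the gate is shut behind it (within 0.08 rad) (y of rack in the frame of loader between 0.05 and 0.06 m and x of rack in the frame of loader between -0.008 and 0.008 m and height (world z) of rack below 0.01 m and angle between rack's own z axis and vertical below 0.08 rad and linear speed of rack below 0.01 m/s and value of joint gate below 0.08 rad); the robot touches nothing.
It fails at once if the rack is lifted more than 10 mm off the lane floor, or tipped (height (world z) of rack above 0.014 m or angle between rack's own z axis and vertical above 0.2 rad).
It fails at once if the rack bumps the gate, or the gate comes down on the rack (over 2 N) (contact force between gate and rack above 2 N).
It fails at once if a bystander is moved more than 25 mm or tipped over (distance of any of spare_rack, dish_a, dish_b, dish_c, slide_carton, dropper_bottle, stain_jar from where it was at the start of the episode above 0.025 m or angle between any of dropper_bottle, stain_jar's own z axis and vertical above 0.5 rad).
It also fails if it takes over 42 s, if anything falls off the work surface, if the arm or the gripper's body presses on something with over 40 N, if the wrist force passes 120 N, or if a joint passes its speed limit or range.

## Working session

There is one attempt and no reset: what is moved stays moved. The work goes in short steps, Python scripts to look and compute and a tool call to move; the robot and the scene stay as the last step left them, time stands still between calls to the robot, and variables do not carry over. Pictures are saved under pics/ and viewed, about 8 in all and at most 12, crops included, and the job is handed in when it is done.

Besides the shell and the picture viewer there is one more tool, called as name(argument=value, ...) on one line, values as JSON. servo_tool: Moves the arm, as the interface text tells. Its arguments: {"type":"object","properties":{"moves":{"type":"array"},"newtons":{"type":"number"}},"required":["moves"]}

```bash
mkdir -p pics && python3 - <<'E'
from cell import robot,get_image,recognise
import cv2,numpy as np
o=robot.get_obs();print({k:np.round(v,3) for k,v in o.items()})
for n in("scene","top"):
    p=get_image(n);cv2.imwrite(f"pics/{n}0.png",p["image"][:,:,::-1]);np.savez(f"{n}0.npz",**{k:p[k] for k in("image","range_z","camera_matrix","R","t")})
    for l in("loader","rack","gate","spare_rack","dish_c","stain_jar"):
        print(n,l,[(np.round(d["extent"]),round(d["p"],2)) for d in recognise(p,l)][:3])
E
```

```text
{'time': np.float64(0.0), 'q': array([-1.222,  0.412, -0.013,  1.597,  0.006,  1.134, -0.082]), 'joint_vel': array([ 0.001, -0.   , -0.001,  0.002,  0.001,  0.   , -0.001]), 'tau': array([ 1.0000e-03, -5.8795e+01,  6.4200e-01, -2.9107e+01, -5.4000e-02,
        1.8000e-02,  0.0000e+00]), 'tcp_pos': array([0.253, 0.571, 0.222]), 'orientation': array([ 0.207,  0.978, -0.001, -0.   ]), 'wrist_force': array([ 0.257,  0.087, -0.868]), 'ft_torque': array([-0.059,  0.079,  0.028]), 'finger_gap': np.float64(1.001)}
scene loader [(array([253., 172., 338., 308.]), 0.68)]
scene rack [(array([289., 122.,  30.,  46.]), 0.82), (array([268., 212.,  48.,  56.]), 0.71)]
scene gate [(array([288., 173.,  70.,  92.]), 0.7), (array([204., 181.,  50.,  41.]), 0.64)]
scene spare_rack [(array([237., 252.,  51.,  67.]), 0.69)]
scene dish_c [(array([169., 228.,  52.,  48.]), 0.79), (array([341., 182.,  44.,  41.]), 0.74), (array([204., 185.,  47.,  37.]), 0.69)]
scene stain_jar [(array([251., 173., 341., 307.]), 0.65), (array([376., 232.,  36.,  43.]), 0.6)]
top loader [(array([279., 242., 115.,  61.]), 0.59), (array([ 15.,  74., 386., 231.]), 0.58)]
top rack [(array([414., 318.,  49.,  56.]), 0.96), (array([307., 232.,  51.,  35.]), 0.94)]
top gate [(array([280., 244., 112.,  62.]), 0.9)]
top spare_rack [(array([286., 183.,  53.,  36.]), 0.57)]
top dish_c [(array([396., 212.,  48.,  45.]), 0.83), (array([305., 316.,  50.,  47.]), 0.71), (array([362., 157.,  47.,  52.]), 0.57)]
top stain_jar [(array([248., 294.,  27.,  23.]), 0.8), (array([ 14.,  76., 392., 231.]), 0.73)]
```

View pics/top0.png

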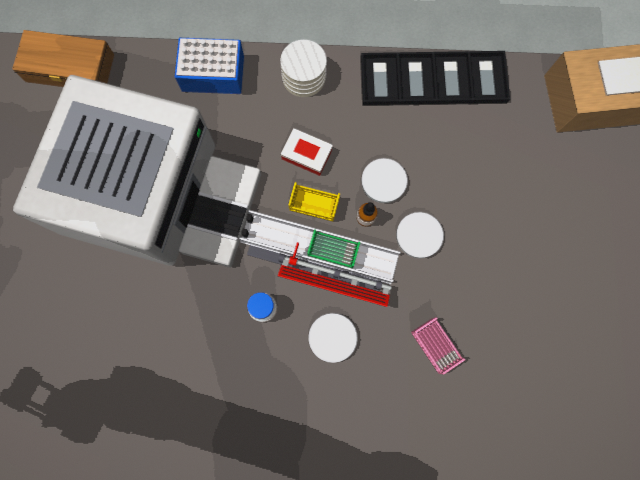

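View pics/scene0.png

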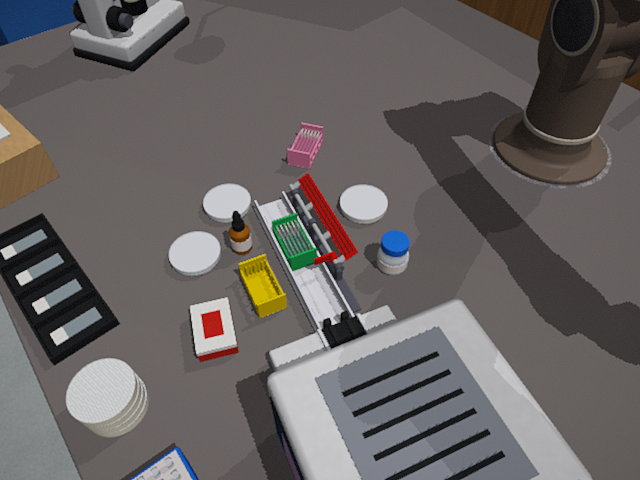

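```bash
cat > h.py <<'E'
import numpy as np,cv2
def cloud(d):
    K,R,t,z=d["camera_matrix"],d["R"],d["t"],d["range_z"]
    v,u=np.mgrid[:z.shape[0],:z.shape[1]]
    c=np.stack([(u-K[0,2])/K[0,0]*z,(v-K[1,2])/K[1,1]*z,z],-1)
    return (c-t)@R
def project(d,X):
    c=np.asarray(X)@d["R"].T+d["t"];p=c@d["camera_matrix"].T
    return p[...,:2]/p[...,2:]
def hsv(d): return cv2.cvtColor(np.ascontiguousarray(d["image"]),cv2.COLOR_RGB2HSV)
def red(d):
    h=hsv(d);return ((h[...,0]<6)|(h[...,0]>174))&(h[...,1]>180)&(h[...,2]>60)
def green(d):
    h=hsv(d);return (h[...,0]>50)&(h[...,0]<85)&(h[...,1]>120)&(h[...,2]>50)
E
python3 - <<'E'
from h import *
for n in("top","scene"):
    d=dict(np.load(n+"0.npz"));P=cloud(d);ok=d["range_z"]>0
    print(n,"cam",-d["R"].T@d["t"])
    for nm,m in(("red",red(d)),("green",green(d))):
        m=m&ok
        k,lab,st,ce=cv2.connectedComponentsWithStats(m.astype(np.uint8))
        for i in range(1,k):
            if st[i,4]>60:
                q=P[lab==i];r=cv2.minAreaRect((q[:,:2]*1000).astype(np.float32))
                print(nm,st[i],"mean",q.mean(0).round(3),"z",np.percentile(q[:,2],[2,50,98]).round(3),np.round(cv2.boxPoints(r)),round(r[2],1))
d=dict(np.load("top0.npz"))
c=d["image"][200:320,230:420,::-1];cv2.imwrite("pics/crop.png",cv2.resize(c,None,fx=4,fy=4,interpolation=cv2.INTER_CUBIC))
E
```

```text
top cam [ 0.38964215 -0.07149267  1.00286236]
red [295 139  25  20 285] mean [ 0.781 -0.045  0.031] z [0.027 0.031 0.034] [[760. -59.]
 [786. -69.]
 [802. -29.]
 [776. -19.]] 69.0
red [282 157  39  18  72] mean [ 0.752 -0.035  0.012] z [0.005 0.012 0.018] [[737. -72.]
 [740. -73.]
 [768.   3.]
 [765.   5.]] 69.5
red [289 243  10  23  75] mean [ 0.562 -0.03   0.043] z [0.036 0.042 0.051] [[548. -34.]
 [587. -39.]
 [589. -27.]
 [550. -22.]] 81.8
red [ 278  265  112   42 1078] mean [ 0.512 -0.106  0.048] z [0.041 0.048 0.054] [[ 477. -208.]
 [ 504. -214.]
 [ 548.   -8.]
 [ 521.   -2.]] 78.0
green [308 230  52  38 346] mean [ 0.582 -0.102  0.031] z [0.013 0.029 0.046] [[ 550. -141.]
 [ 599. -153.]
 [ 620.  -66.]
 [ 570.  -54.]] 76.5
scene cam [0.88587992 0.37239973 0.71662348]
red [ 298  174   60   86 1197] mean [ 0.513 -0.096  0.048] z [0.042 0.049 0.054] [[ 457. -198.]
 [ 499. -208.]
 [ 547.   -6.]
 [ 505.    4.]] 76.6
red [315 251  23  14 161] mean [ 0.568 -0.03   0.041] z [0.011 0.042 0.05 ] [[529. -49.]
 [588. -50.]
 [588. -21.]
 [530. -20.]] 89.4
red [202 311  21  27 437] mean [ 0.779 -0.042  0.031] z [0.029 0.031 0.034] [[758. -57.]
 [783. -68.]
 [800. -28.]
 [774. -17.]] 67.3
red [198 347  40  15 205] mean [ 0.794 -0.004  0.009] z [0.001 0.01  0.018] [[766.   5.]
 [821. -17.]
 [822. -14.]
 [768.   8.]] 68.2
green [272 213  45  58 743] mean [ 0.588 -0.09   0.029] z [0.006 0.03  0.045] [[ 528. -168.]
 [ 588. -182.]
 [ 617.  -63.]
 [ 557.  -49.]] 76.2
```

View pics/crop.png

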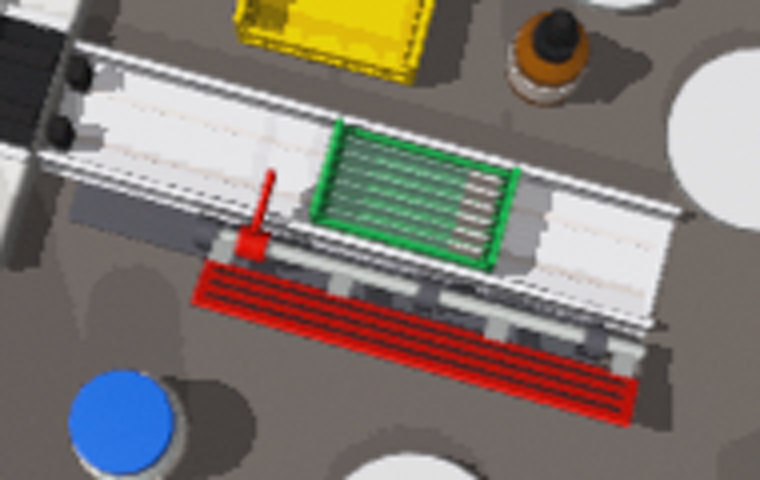

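```bash
cat > fit.py <<'E'
from h import *
from scipy.optimize import minimize
b=np.radians(25)
def barpt(r,y,off=2): return [-44-r*np.cos(b)+off*np.sin(b),y,34+r*np.sin(b)+off*np.cos(b)]
BAR=np.array([barpt(15,-188),barpt(41,-188),barpt(41,18),barpt(15,18)])/1000
def T(p,X):
    c,s=np.cos(p[2]),np.sin(p[2]);X=np.asarray(X,float)
    return np.stack([p[0]+c*X[...,0]-s*X[...,1],p[1]+s*X[...,0]+c*X[...,1],X[...,2]],-1)
def quadmask(d,X):
    m=np.zeros((480,640),np.uint8);cv2.fillConvexPoly(m,np.round(project(d,X)*256).astype(np.int32),255,cv2.LINE_AA,8);return m/255.
def inv(p,W):
    c,s=np.cos(p[2]),np.sin(p[2]);dx=W[...,0]-p[0];dy=W[...,1]-p[1]
    return np.stack([c*dx+s*dy,-s*dx+c*dy],-1)
E
python3 - <<'E'
from fit import *
D={n:dict(np.load(n+"0.npz")) for n in("top","scene")}
def big(m):
    k,l,s,c=cv2.connectedComponentsWithStats(m.astype(np.uint8));return l==1+np.argmax(s[1:,4])
def dil(m): return cv2.morphologyEx(m.astype(np.uint8),cv2.MORPH_CLOSE,np.ones((3,3)))
M={}
for n,d in D.items():
    r=red(d); r[:230 if n=="top" else 0]=0; r[290:]&=(n=="top"); M[n]=dil(big(r)).astype(float)
p0=np.array([.57,-.02,np.radians(-12.2)])
res={}
for use in(("top",),("scene",),("top","scene")):
    f=lambda v:sum(np.abs(quadmask(D[n],T(v*[1,1,10],BAR))-M[n]).sum() for n in use)
    best=minimize(f,p0*[1,1,.1],method="Nelder-Mead",options=dict(initial_simplex=np.array([p0*[1,1,.1]+s for s in([0,0,0],[.015,0,0],[0,.015,0],[0,0,.008])]),maxiter=400))
    v=best.x*[1,1,10];print(use,v.round(4),np.degrees(v[2]).round(2),best.fun,[M[n].sum() for n in use])
np.save("p.npy",v)
for n,d in D.items():
    # rack: green cloud in loader frame
    P=cloud(d);g=green(d)&(d["range_z"]>0);L=inv(v,P[g]);z=P[g][:,2];t=z>.036
    print(n,"green top x",np.percentile(L[t][:,0],[2,98]).round(4),"y",np.percentile(L[t][:,1],[2,98]).round(4))
    ar=project(d,T(v,np.array([[-.01,0,.049],[0,-.19,.004],[0,.1,.034],[-.03,-.19,.024],[.03,-.19,.024],[.03,.1,.024]])))
    print(ar.round(1).tolist())
d=D["top"];P=cloud(d)
for l,u in dict(bottle=(368,209),bott2=(366,216),jar=(262,306),dishc=(333,338),dish=(420,235),spare=(315,202)).items():
    print(l,inv(v,P[u[1],u[0]]).round(3),P[u[1],u[0],2].round(3))
im=d["image"][:,:,::-1].copy();im=cv2.resize(im,None,fx=4,fy=4)
def line(A,B,c):
    q=project(d,T(v,np.array([A,B])))*4+2;cv2.line(im,tuple(map(int,q[0])),tuple(map(int,q[1])),c,1)
for x in(-.03,-.026,.026,.03): line([x,-.19,.024],[x,.1,.024],(255,0,255))
line([-.026,-.19,.004],[.026,-.19,.004],(255,0,255))
for i in range(4): line(BAR[i],BAR[(i+1)%4],(255,255,0))
line([-.044,0,.049],[-.01,0,.049],(255,255,0))
cv2.imwrite("pics/ov.png",im[800:1280,920:1680])
E
```

```text
('top',) [ 0.5992 -0.0393 -0.2373] -13.6 179.18039215686275 [np.float64(1360.0)]
('scene',) [ 0.5985 -0.0381 -0.2453] -14.05 213.69411764705882 [np.float64(1308.0)]
('top', 'scene') [ 0.599  -0.0379 -0.2369] -13.57 405.8666666666667 [np.float64(1360.0), np.float64(1308.0)]
top green top x [-0.0225  0.1157] y [-0.1118  0.2119]
[[296.9, 242.2], [394.0, 268.8], [248.0, 224.6], [391.7, 282.3], [399.5, 252.0], [253.3, 211.3]]
scene green top x [-0.0236  0.0216] y [-0.1106 -0.0216]
[[313.3, 259.0], [269.1, 202.6], [333.5, 314.4], [283.1, 190.6], [253.2, 200.1], [315.7, 324.7]]
bottle [ 0.077 -0.109] 0.086
bott2 [ 0.072 -0.11 ] 0.054
jar [-0.141  0.026] 0.066
dishc [-0.159 -0.112] 0.017
dish [ 0.075 -0.221] 0.016
spare [ 0.087 -0.007] 0.001
```

View pics/ov.png

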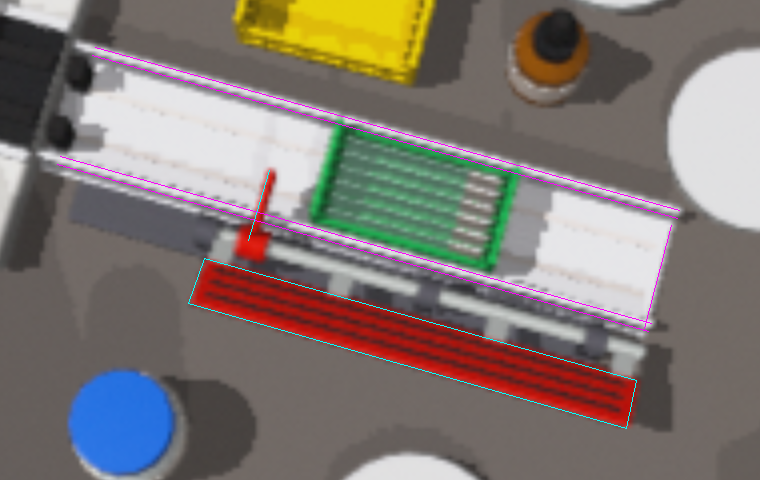

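servo_tool(moves=[[[0,0,0,8,-0.59],[0,0,0,8,-0.59],[0,0,0,8,-0.59],[0,0,0,8,-0.59],[0,0,0,8,-0.59],[0,0,0,8,-0.59],[0,0,0,8,-0.59],[0,0,0,8,-0.59],[0,0,0,8,-0.59],[0,0,0,7.7,-0.59],[0,0,0,0,-0.59]]])

```text
time: 1.8
tcp_pos: [0.2529, 0.5716, 0.2226]
orientation: [0.786, 0.618, 0.0, 0.0]
wrist_force: [0.4, 0.3, -0.9]
finger_gap: 0.797
```

servo_tool(moves=[[[-3.2,2.2,0,0,-0.59],[-3.2,2.2,0,0,-0.59],[-3.2,2.2,0,0,-0.59],[-3.2,2.2,0,0,-0.59],[-3.2,2.2,0,0,-0.59],[-3.2,2.2,0,0,-0.59],[-3.2,2.2,0,0,-0.59],[-3.2,2.2,0,0,-0.59],[-3.2,2.2,0,0,-0.59],[-3.2,2.2,0,0,-0.59],[-3.2,2.2,0,0,-0.59],[-3.2,2.2,0,0,-0.59]]])

```text
time: 3.0
tcp_pos: [0.4199, 0.1347, 0.223]
orientation: [0.784, 0.62, 0.001, -0.0]
wrist_force: [0.2, 0.3, -0.5]
finger_gap: 0.797
```

servo_tool(moves=[[[-3.2,2.2,0,0,-0.59],[-3.2,2.2,0,0,-0.59],[-3.2,2.2,0,0,-0.59],[-3.2,2.2,0,0,-0.59],[-3.2,2.2,0,0,-0.59],[-3.2,2.2,0,0,-0.59],[-3.2,2.2,0,0,-0.59],[-2,2,0,0,-0.59],[0,0,2,0,-0.59],[0,0,2,0,-0.59],[0,0,2,0,-0.59],[0,0,0,0,-0.59]]])

```text
time: 4.2
tcp_pos: [0.5298, -0.1413, 0.1605]
orientation: [0.785, 0.62, -0.001, -0.001]
wrist_force: [-0.1, -0.7, 0.1]
finger_gap: 0.796
```

```bash
cat > st.py <<'E'
from fit import *
from cell import robot
def st():
    o=robot.get_obs();v=np.load("p.npy");q=o["orientation"];a=np.degrees(2*np.arctan2(q[1],q[0]))-90
    print("t",round(float(o["time"]),2),"tcp loader mm",(inv(v,np.array(o["tcp_pos"]))*1000).round(1),"z",round(o["tcp_pos"][2]*1000,1),"yawerr",round(a-np.degrees(v[2]),2),"tilt",np.round(q[2:],4),"F",np.round(o["wrist_force"],1),"gap",round(float(o["finger_gap"]),3))
if __name__=="__main__": st()
E
python3 - <<'E'
from st import *;st()
from cell import get_image
p=get_image("top");cv2.imwrite("pics/t1.png",p["image"][:,:,::-1]);np.savez("top1.npz",**{k:p[k] for k in("image","range_z","camera_matrix","R","t")})
E
```

```text
t 4.2 tcp loader mm [ -42.9 -116.8] z 160.5 yawerr 0.2 tilt [-0.0015 -0.0015] F [-0.1 -0.7  0.1] gap 0.796
```

servo_tool(moves=[[[-1,0.4,0,0,-0.59],[-0.9,0.3,0,0,-0.59],[0,0,2,0,-0.59],[0,0,2,0,-0.59],[0,0,2,0,-0.59],[0,0,2,0,-0.59],[0,0,1,0,-0.59],[0,0,0.4,0,-0.59],[0,0,0,0,-0.59]]])

```text
time: 5.15
tcp_pos: [0.5339, -0.1624, 0.069]
orientation: [0.786, 0.618, 0.0, 0.0]
wrist_force: [0.5, 0.7, 0.1]
finger_gap: 0.794
```

```bash
python3 - <<'E'
from st import *;st()
from cell import get_image
p=get_image("scene");im=cv2.resize(p["image"][120:320,200:440,::-1],None,fx=3,fy=3,interpolation=cv2.INTER_CUBIC);cv2.imwrite("pics/s1.png",im)
E
```

```text
t 5.15 tcp loader mm [ -34.  -136.4] z 69.0 yawerr -0.02 tilt [0.0001 0.0002] F [0.5 0.7 0.1] gap 0.794
```

View pics/s1.png

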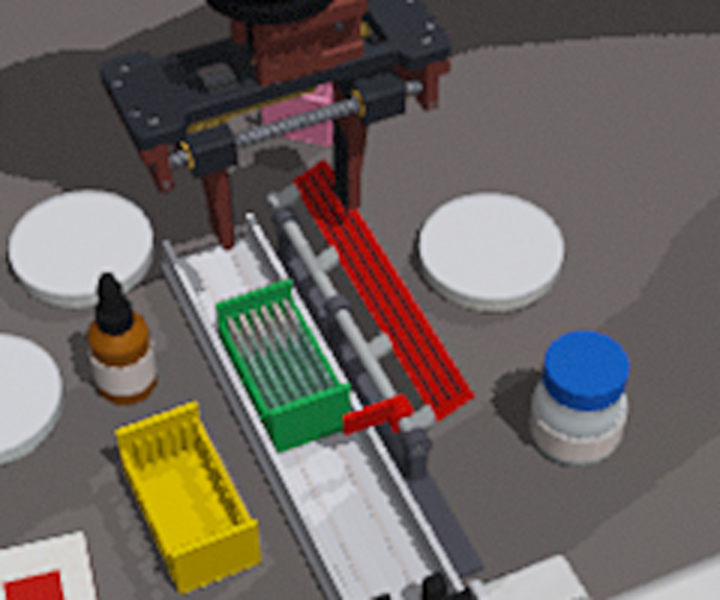

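servo_tool(moves=[[[0,-0.2,0.5,0,-0.59],[0,0,0.5,0,-0.59],[0,0,0.5,0,-0.59],[0,0,0.5,0,-0.59],[0,0,0.5,0,-0.59],[0,0,0.5,0,-0.59],[0,0,0.5,0,-0.59],[0,0,0.5,0,-0.59],[0,0,0.4,0,-0.59],[0,0,0,0,-0.59],[0,0,0,0,-0.59]]])

```text
time: 6.3
tcp_pos: [0.5321, -0.1616, 0.0248]
orientation: [0.786, 0.619, 0.0, 0.0]
wrist_force: [0.8, -0.5, 4.3]
finger_gap: 0.789
```

```bash
python3 - <<'E'
from st import *;st()
from cell import get_image
p=get_image("scene");im=cv2.resize(p["image"][120:320,200:440,::-1],None,fx=3,fy=3,interpolation=cv2.INTER_CUBIC);cv2.imwrite("pics/s2.png",im)
v=np.load("p.npy");P=cloud(p);m=red(p)&(p["range_z"]>0);L=inv(v,P);x,y,z=L[...,0],L[...,1],P[...,2]
s=m&(x>-.09)&(x<-.055)&(y>-.1)&(y<.02);A=np.c_[x[s],np.ones(s.sum())];c=np.linalg.lstsq(A,z[s],rcond=None)[0]
print("bar",s.sum(),"slope deg",np.degrees(np.arctan(-c[0])),"z at -70",A.shape and c[0]*-.07+c[1],"gate",np.radians(25)-np.arctan(-c[0]))
g=m&(x>-.05)&(abs(y)<.02)&(x<0);print("arm z max",np.percentile(z[g],95) if g.any() else None)
E
```

```text
t 6.3 tcp loader mm [ -36. -136.] z 24.8 yawerr -0.01 tilt [0.0002 0.0003] F [ 0.8 -0.5  4.3] gap 0.789
bar 560 slope deg -23.572596658550395 z at -70 0.025138549715936594 gate 0.8477517379349003
arm z max 0.06531703416169665
```

View pics/s2.png

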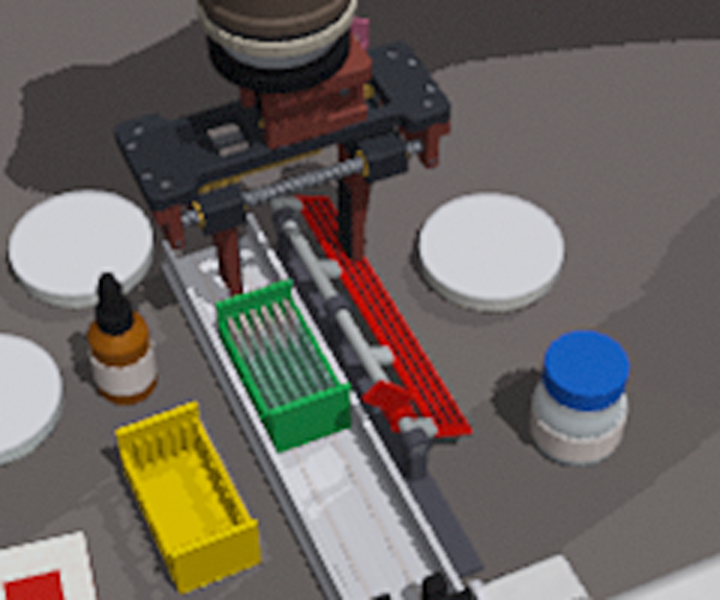

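servo_tool(moves=[[[0.2,-0.2,0.1,0,-0.59],[0.3,0,0,0,-0.59],[0.3,0,0,0,-0.59],[0.3,0,0,0,-0.59],[0.3,0,0,0,-0.59],[0.3,0,0,0,-0.59],[0.3,0,0,0,-0.59],[0.3,0,0,0,-0.59],[0.3,0,0,0,-0.59],[0.3,0,0,0,-0.59],[0,0,0,0,-0.59]]])

```text
time: 7.45
tcp_pos: [0.5368, -0.132, 0.0236]
orientation: [0.786, 0.619, 0.0, -0.0]
wrist_force: [-2.1, -1.4, 1.6]
finger_gap: 0.794
```

```bash
cat > look.py <<'E'
from st import *;st()
from cell import get_image
import sys
p=get_image("scene");im=cv2.resize(p["image"][120:340,200:440,::-1],None,fx=2.7,fy=2.7,interpolation=cv2.INTER_CUBIC);cv2.imwrite(f"pics/{sys.argv[1]}.png",im)
v=np.load("p.npy");P=cloud(p);L=inv(v,P);x,y,z=L[...,0],L[...,1],P[...,2];ok=p["range_z"]>0
s=red(p)&ok&(x>-.09)&(x<-.055)&(y>-.19)&(y<.02);A=np.c_[x[s],np.ones(s.sum())];c=np.linalg.lstsq(A,z[s],rcond=None)[0]
print("bar n",s.sum(),"gate",np.radians(25)+np.arctan(c[0]))
g=green(p)&ok&(abs(x)<.03);t=g&(z>.036)
print("green y all",np.percentile(y[g],[1,99]).round(4),"top",np.percentile(y[t],[1,2,98,99]).round(4),"x",np.percentile(x[t],[2,98]).round(4),"zmax",np.percentile(z[g],99.5).round(4))
E
python3 look.py s3
```

```text
t 7.45 tcp loader mm [ -38.4 -106.1] z 23.6 yawerr 0.03 tilt [ 0.0002 -0.0002] F [-2.1 -1.4  1.6] gap 0.794
bar n 767 gate 0.8440244305885152
green y all [-0.0925 -0.003 ] top [-0.0932 -0.0927 -0.0033 -0.003 ] x [-0.0235  0.0216] zmax 0.0459
```

servo_tool(moves=[[[0.4,0,0,0,-0.59],[0.4,0,0,0,-0.59],[0.4,0,0,0,-0.59],[0.4,0,0,0,-0.59],[0.4,0,0,0,-0.59],[0.4,0,0,0,-0.59],[0.4,0,0,0,-0.59],[0.4,0,0,0,-0.59],[0.4,0,0,0,-0.59],[0.4,0,0,0,-0.59],[0.4,0,0,0,-0.59],[0.4,0,0,0,-0.59]]])

```text
time: 8.7
tcp_pos: [0.5479, -0.0859, 0.0237]
orientation: [0.786, 0.618, -0.0, 0.0]
wrist_force: [-2.4, -3.9, 4.3]
finger_gap: 0.792
```

```bash
python3 look.py s4
```

```text
t 8.7 tcp loader mm [-38.4 -58.7] z 23.7 yawerr -0.02 tilt [-0.  0.] F [-2.4 -3.9  4.3] gap 0.792
bar n 547 gate 0.8469992250458855
green y all [-0.0451  0.0444] top [-0.0453 -0.045   0.0439  0.0442] x [-0.0247  0.0209] zmax 0.0458
```

View pics/s4.png

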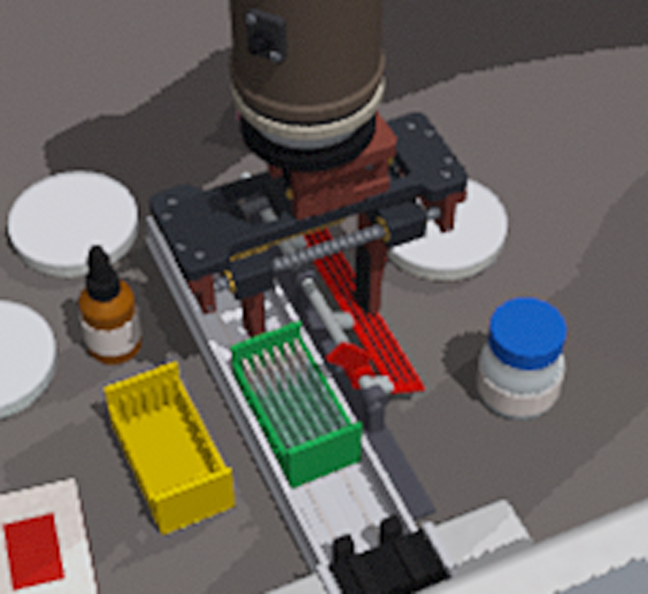

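servo_tool(moves=[[[0.4,0,0,0,-0.59],[0.4,0,0,0,-0.59],[0.4,0,0,0,-0.59],[0.4,0,0,0,-0.59],[0.4,0,0,0,-0.59],[0.4,0,0,0,-0.59],[0.4,0,0,0,-0.59],[0.4,0,0,0,-0.59],[0.4,0,0,0,-0.59],[0.4,0,0,0,-0.59],[0.4,0,0,0,-0.59],[0.3,0,0,0,-0.59]]])

```text
time: 9.95
tcp_pos: [0.559, -0.0401, 0.0236]
orientation: [0.786, 0.619, -0.0, -0.0]
wrist_force: [-2.5, -5.1, 5.1]
finger_gap: 0.797
```

```bash
python3 look.py s5
```

```text
t 9.95 tcp loader mm [-38.4 -11.6] z 23.6 yawerr -0.0 tilt [-0. -0.] F [-2.5 -5.1  5.1] gap 0.797
bar n 339 gate 0.862633036413065
green y all [0.0016 0.1014] top [0.0008 0.0015 0.0914 0.0922] x [-0.0248  0.0209] zmax 0.0461
```

servo_tool(moves=[[[0.2,0,0,0,-0.59],[0.2,0,0,0,-0.59],[0.2,0,0,0,-0.59],[0.1,0,0,0,-0.59],[0,0,0,0,-0.59]]])

```text
time: 10.5
tcp_pos: [0.5606, -0.0333, 0.0236]
orientation: [0.786, 0.619, 0.0, -0.0]
wrist_force: [-2.1, -4.9, 4.2]
finger_gap: 0.794
```

servo_tool(moves=[[[0.1,0,0,0,-0.59],[0.1,0,0,0,-0.59],[0,0,0,0,-0.59]]])

```text
time: 10.8
tcp_pos: [0.561, -0.0317, 0.0236]
orientation: [0.786, 0.618, -0.0, -0.0]
wrist_force: [-2.7, -4.2, 3.1]
finger_gap: 0.794
```

```bash
python3 look.py s6
```

```text
t 10.8 tcp loader mm [-38.4  -2.9] z 23.6 yawerr -0.02 tilt [-0. -0.] F [-2.7 -4.2  3.1] gap 0.794
bar n 308 gate 0.8514307548279663
green y all [0.0109 0.1016] top [0.0108 0.0109 0.0994 0.0997] x [-0.0241  0.021 ] zmax 0.0462
```

servo_tool(moves=[[[0.1,0,0,0,-0.59],[0,0,0,0,-0.59]]])

```text
time: 11.05
tcp_pos: [0.561, -0.0316, 0.0237]
orientation: [0.786, 0.618, -0.0, 0.0]
wrist_force: [-2.5, -5.8, 4.4]
finger_gap: 0.794
```

servo_tool(moves=[[[0.1,0,0,0,-0.59],[0,0,0,0,-0.59]]])

```text
time: 11.25
tcp_pos: [0.561, -0.0315, 0.0236]
orientation: [0.786, 0.618, -0.001, 0.001]
wrist_force: [-3.2, -8.6, 5.5]
finger_gap: 0.796
```

```bash
python3 look.py s7
```

```text
t 11.25 tcp loader mm [-38.5  -2.8] z 23.6 yawerr -0.11 tilt [-0.0007  0.0005] F [-3.2 -8.6  5.5] gap 0.796
bar n 318 gate 0.8480531964622843
green y all [0.0101 0.1018] top [0.0098 0.0099 0.0995 0.0998] x [-0.0244  0.0209] zmax 0.0463
```

View pics/s7.png

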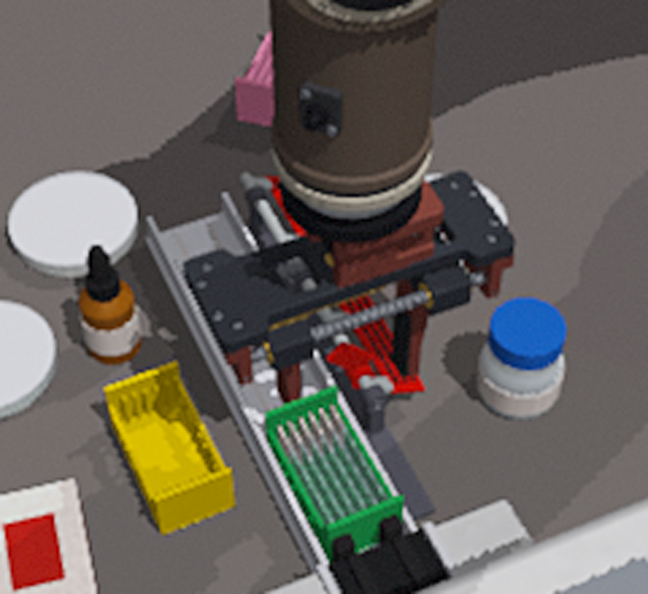

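servo_tool(moves=[[[-0.2,0,0,0,-0.59],[-0.3,0,0,0,-0.59],[-0.4,0,0,0,-0.59],[-0.5,0,0,0,-0.59],[-0.5,0,0,0,-0.59],[-0.5,0,0,0,-0.59],[-0.5,0,0,0,-0.59],[0,0,0,0,-0.59]]])

```text
time: 12.1
tcp_pos: [0.5543, -0.0592, 0.0237]
orientation: [0.786, 0.618, -0.0, 0.0]
wrist_force: [-0.9, 0.2, 2.7]
finger_gap: 0.798
```

servo_tool(moves=[[[0,0,-0.4,0,-0.59],[0,0,-0.4,0,-0.59],[0,0,-0.4,0,-0.59],[0,0,-0.4,0,-0.59],[0,0,-0.4,0,-0.59],[0,0,-0.4,0,-0.59],[0,0,-0.4,0,-0.59],[0,0,-0.4,0,-0.59],[0,0,-1,0,-0.59],[0,0,-2,0,-0.59],[0,0,-3,0,-0.59],[0,0,-4,0,-0.59]]])

```text
time: 13.3
tcp_pos: [0.5535, -0.0579, 0.156]
orientation: [0.786, 0.618, -0.001, -0.001]
wrist_force: [1.6, -0.2, -0.4]
finger_gap: 0.795
```

servo_tool(moves=[[[-4,-2,-2,0,-0.59],[-4,-2,0,0,-0.59],[-4,-2,0,0,-0.59],[-4,-2,0,0,-0.59],[0,0,0,0,-0.59]]])

```text
time: 13.8
tcp_pos: [0.4353, -0.1992, 0.1766]
orientation: [0.788, 0.615, 0.0, 0.0]
wrist_force: [0.6, -0.2, 0.9]
finger_gap: 0.798
```

```bash
python3 look.py s8; python3 look.py s9
```

```text
t 13.8 tcp loader mm [-121.3 -195.2] z 176.6 yawerr -0.47 tilt [0.0001 0.    ] F [ 0.6 -0.2  0.9] gap 0.798
bar n 1196 gate 0.02254713174959938
green y all [0.0108 0.1013] top [0.0104 0.0106 0.1002 0.1009] x [-0.0244  0.0209] zmax 0.0461
t 13.85 tcp loader mm [-119.6 -192.4] z 176.5 yawerr -0.32 tilt [0.0006 0.    ] F [ 1.   0.8 -0.8] gap 0.798
bar n 1195 gate 0.04338978857252895
green y all [0.0107 0.1014] top [0.0102 0.0107 0.0998 0.1   ] x [-0.024   0.0207] zmax 0.0462
```

View pics/s9.png

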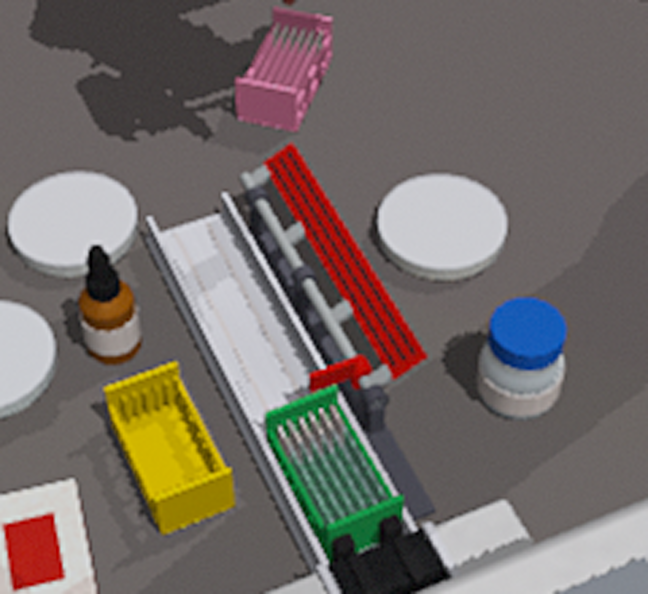

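```bash
python3 -c "
from cell import workorder;print(workorder.hand_in())"
```

```text
the job is handed in; nothing more can be done
None
```

The green rack is loaded, the gate is shut behind it, and the job is handed in; the hand-in reported no verdict. One finger held the release bar down with the gate at about 0.85 rad. The other finger pushed the rack along the lane until the arm stopped moving and the push force rose to about 9 N. I then backed off about 28 mm with the gate still up, lifted slowly so it closed gently, and moved the hand clear.

**Last checks:**
- **Rack:** its top edges run from about y = +10.5 to +100 mm in the loader frame, so it is against the stops. It stands flat in the lane, centred to within about 2 mm.
- **Gate:** two successive pictures read 0.02 and 0.04 rad. They differ by measurement noise, and both are under the 0.08 limit.
- **Hand and bystanders:** the hand is about 180 mm up and clear of everything. The bottle, the jar, the yellow rack and the dishes in view look unmoved; I checked this by eye and did not measure it.

No check failed. The push finger touched the rack about 3 mm earlier than the stated pad width implied. The run took about 14 s of the 42 s allowed.

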